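Stack the dip pots on the plate under their lid

ROBOT

A 6-joint arm with a two-finger parallel gripper is mounted at the origin on a cart in front of the work surface, level with it; the furniture and walls round the work are solid. World frame = base frame: x ahead of the robot, y to its left, z up, the work surface at z = 0. Lengths are in m, angles in rad, forces in N, time in s.
With the tool pointing down it reaches from about 0.3 to 0.775 m from the base axis. Payload 14.6 kg.
Tool frame: the origin (TCP) lies on the centre line of the jaws, within the pads' length; the fingertips stand 22 mm ahead of it and the grasp point (between the pads) lies 3 mm ahead of it (ctrl.tips_ahead is the z of the fingertips in the tool frame, in m); z points along the fingers, y is the direction in which the jaws open and shut (so a half turn about z gives the same grasp; the last joint's range is limited). The gripper opens to 85 mm and grips with 20 to 120 N. Pads are 22 mm wide; open, the fingers measure 114 mm over their backs; the gripper's body (76 mm by 85 mm) begins 54 mm behind the grasp point. The pads swing forward as they close: fully open they stand 13 mm farther back than shut.
Start: joints at [-1.172, 0.3, 1.521, -0, 1.321, -0.067], TCP at [0.247, -0.491, 0.225] pointing down, gripper open.
Joint ranges: [-3.03, 3.03], [-0.79, 2.21], [0.23, 2.52], [-1.04, 4.18], [0, 3.07], [-2.55, 2.55]. Speed limits (rad/s): [2.22, 2.22, 2.57, 3.14, 3.14, 3.14].

INTERFACE

Orientations are given as [roll, pitch, yaw] about the fixed x, y, z axes, in that order (R = Rz(yaw) Ry(pitch) Rx(roll)).
In Python, from cell import ctrl gives the robot as it stands.
- The arm moves only by the shell command python3 -m crank 'ROWS'. ROWS is text: rows parted by semicolons, each of 7 numbers parted by spaces: the shift along the tool's x, y, z in m, then the turn, a rotation vector about the tool's x, y, z in rad, then the finger opening in m, from 0 to 0.0854. In form: x y z ax ay az fingers; .... A call has 1 to 12 rows; each row is the pose to reach, as a shift and turn from the pose measured when the call began, along the tool's axes at that moment; what a row does not reach only later rows make up. A row lasts 1/12 s, in which the tool goes at most 41.7 mm and 7.16 degrees, less where a joint would pass 70% of its speed; a pose out of reach is approached as far as the arm can. A call with a gripper value outside its range is refused whole. The fingers move at their own pace and stop on an object; the grip force is fixed at half the most. Time passes only in rows, so rows that repeat a pose let the fingers close. It gives the time, the measured TCP pose, the force and the opening at its end, in the units of the state.
- ctrl.sense(): the state, without advancing time (a new reading comes with each control period).
- ctrl.snapshot(name): name is "scene" or "top" or "wrist"; returns (picture, depth): 384x512x3 uint8, red, green, blue; 384x512 float32, m along the optical axis (not along the pixel's ray), 0 where there is no reading.
- ctrl.camera_params(name): a dict with "K" (3x3 intrinsics, pixels), "rvec" (rotation vector, rad) and "tvec" (3), from world to camera coordinates, as OpenCV has them. Camera axes: x right, y down, z forward; pixel columns grow to the right and rows downward; lengths in m; the calibration is good to about 2 mm. The wrist camera is an equidistant fisheye: a pixel r from the principal point sees the ray r / f radians off the axis. A picture is of the moment at which its call begins: read the wrist's pose just before it. camera_params takes no time and is no camera call; for the wrist camera it gives the pose at the moment of the call.
- ctrl.finish_job(): hands the job in, once; it reports no verdict.
The state is a dict: "time_s": time; "joint_pos": joint angles; "joint_velocities": joint speeds; "tau": joint torques, N m; "ee_pos": TCP position; "eef_rot": TCP orientation; "force": force on the tool from outside, world axes, zero at the start; "torque": the same for the moment, N m; "finger_gap": opening from 0.0 (shut) to 1.0 (fully open).
Only numpy, scipy, OpenCV 4.12 (cv2) and the standard library are available. Lean on these libraries where they do the work, as an engineer would, in place of code of your own. Each camera call takes 0.05 s, during which the arm holds its last target. There are 200 camera calls.

TASK

Please clear the dip pots so they can be carried off: stack them on the middle of the round white plate, the blue pot at the bottom, the yellow one seated in its mouth, the red one on top of that, and close the red pot with the wooden lid. The tower should stand straight, every piece fully home. Leave the cheese on its board, the pepper mill and the jar where they are.

Things in the scene. Friction and masses are not known exactly. Their poses are not given: they have to be found in the camera images.
- blue_pot: Loose, open, empty stoneware dip pot, glazed deep blue, upright, 120 g; all three alike. 62 mm diameter, 44 mm high, straight wall 4.5 mm thick, inside 53 mm wide, inner floor at 10 mm. Below the wall a bevelled foot, 46 mm diameter, 5 mm high, drops into another pot's mouth: a pot stacked home is 39 mm above the one beneath. Origin: centre of the foot's underside; z up the pot's axis.
- yellow_pot: Loose, open, empty stoneware dip pot, glazed mustard yellow, upright, 120 g; all three alike. 62 mm diameter, 44 mm high, straight wall 4.5 mm thick, inside 53 mm wide, inner floor at 10 mm. Below the wall a bevelled foot, 46 mm diameter, 5 mm high, drops into another pot's mouth: a pot stacked home is 39 mm above the one beneath. Origin: centre of the foot's underside; z up the pot's axis.
- red_pot: Loose, open, empty stoneware dip pot, glazed dark red, upright, 120 g; all three alike. 62 mm diameter, 44 mm high, straight wall 4.5 mm thick, inside 53 mm wide, inner floor at 10 mm. Below the wall a bevelled foot, 46 mm diameter, 5 mm high, drops into another pot's mouth: a pot stacked home is 39 mm above the one beneath. Origin: centre of the foot's underside; z up the pot's axis.
- lid: The pots' loose round wooden lid, 60 g, lying knob up: bevelled foot, 46 mm diameter, from 0 to 6 mm height, that drops into a pot's mouth; disc, 62 mm diameter, from 6 to 12 mm; straight upright knob, 18 mm diameter, from 12 to 38 mm. Seated, its origin is 38 mm above the pot's origin. Origin: centre of the foot's underside; z up.
- plate: A plain white round serving plate, 240 mm across, fixed to the worktop. Its flat middle, about 150 mm across, is 9 mm above the worktop; the rim is 23 mm high. Origin: centre of the underside, on the worktop; z up.
- board: A wooden paddle-shaped chopping board, 300 mm long with its handle, 170 mm wide, 18 mm thick, fixed to the worktop. The cheese stands on it; it is not part of the job. Origin: centre of the underside; its y axis is its length.
- cheese: A pale wedge of soft cheese, 72 x 82 x 30 mm, loose on the board; to be left alone. Origin: centre of its underside.
- mill: A brown turned wooden pepper mill, 52 mm in diameter and 140 mm high, loose, standing upright; to be left alone. Origin: centre of its underside.
- jar: A glass jar with pink preserve and a green lid, 60 mm in diameter and 75 mm high, loose, standing upright; to be left alone. Origin: centre of its underside.

How it is judged:
At the end, for the whole second after the job is handed in: Blue pot upright on the plate, centres within 15 mm; yellow pot seated in blue, red in yellow, lid in red, each centred within 6 mm and within 3 mm of its seated height above the one beneath; all four upright within 0.08 rad and at rest (horizontal distance between blue_pot and plate below 0.015 m and z of blue_pot in the frame of plate between 0.004 and 0.013 m and angle between each of blue_pot, yellow_pot, red_pot, lid's own z axis and vertical below 0.08 rad and linear speed of each of blue_pot, yellow_pot, red_pot, lid below 0.02 m/s and horizontal distance between yellow_pot and blue_pot below 0.006 m and z of yellow_pot in the frame of blue_pot between 0.036 and 0.042 m and horizontal distance between red_pot and yellow_pot below 0.006 m and z of red_pot in the frame of yellow_pot between 0.036 and 0.042 m and horizontal distance between lid and red_pot below 0.006 m and z of lid in the frame of red_pot between 0.035 and 0.041 m); the robot touches nothing.
It fails at once if the cheese is shifted by more than 30 mm or tipped over (distance of cheese from where it was at the start of the episode above 0.03 m or angle between cheese's own z axis and vertical above 0.5 rad).
It fails at once if the mill is shifted by more than 30 mm or tipped over (distance of mill from where it was at the start of the episode above 0.03 m or angle between mill's own z axis and vertical above 0.5 rad).
It fails at once if the jar is shifted by more than 30 mm or tipped over (distance of jar from where it was at the start of the episode above 0.03 m or angle between jar's own z axis and vertical above 0.5 rad).
It also fails if it takes over 112 s, if anything falls off the work surface, if the arm or the gripper's body presses on something with over 40 N, if the wrist force passes 120 N, or if a joint passes its speed limit or range.

## Working session

There is one attempt and no reset: what is moved stays moved. The work goes in short steps, Python scripts to look and compute and a shell command to move; the robot and the scene stay as the last step left them, time stands still between calls to the robot, and variables do not carry over. Pictures are saved under pics/ and viewed, about 12 in all and at most 16, crops included, and the job is handed in when it is done.

```bash
ls; mkdir -p pics
python3 - <<'E'
from cell import ctrl
import cv2,numpy as np
s=ctrl.sense();print(s)
for n in("scene","top"):
    p,d=ctrl.snapshot(n);cv2.imwrite(f"pics/{n}0.png",p[:,:,::-1]);np.savez(f"pics/{n}0.npz",p=p,d=d);c=ctrl.camera_params(n);print(n,c)
E
```

```text
pics
{'time_s': 0.0, 'joint_pos': array([-1.17162078e+00,  3.00461966e-01,  1.52157241e+00,  2.30362245e-06,
        1.32071315e+00, -6.66136556e-02]), 'joint_velocities': array([-2.11517627e-04, -3.11531390e-04,  7.08662918e-05, -4.21482537e-05,
        5.57097749e-04, -2.07620207e-03]), 'tau': array([-4.26407223e-04, -5.43496442e+01, -3.61796308e+01, -5.54922065e-05,
        3.97504118e-03,  1.03430335e-05]), 'ee_pos': array([ 0.24691815, -0.49118996,  0.22483   ]), 'eef_rot': array([-3.14044049e+00, -7.90996279e-05,  4.65788582e-01]), 'force': array([ 0.432561  , -0.33029874,  0.01578474]), 'torque': array([-0.00079619, -0.01278712,  0.04350449]), 'finger_gap': 1.0011969344575264}
scene {'K': array([[374.65324575,   0.        , 252.10220909],
       [  0.        , 374.65324575, 189.67937242],
       [  0.        ,   0.        ,   1.        ]]), 'rvec': array([ 1.00664365, -2.39976132,  1.11292773]), 'tvec': array([0.42614921, 0.33051337, 0.97409538])}
top {'K': array([[399.60432116,   0.        , 250.55581327],
       [  0.        , 399.60432116, 189.41102606],
       [  0.        ,   0.        ,   1.        ]]), 'rvec': array([ 2.16569325, -2.13777915,  0.14693293]), 'tvec': array([-0.01919446,  0.60450267,  1.07836887])}
```

View pics/top0.png

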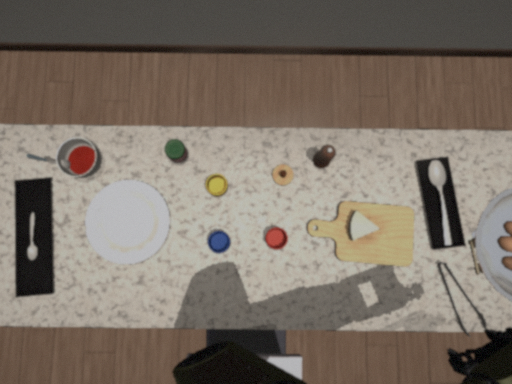

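View pics/scene0.png

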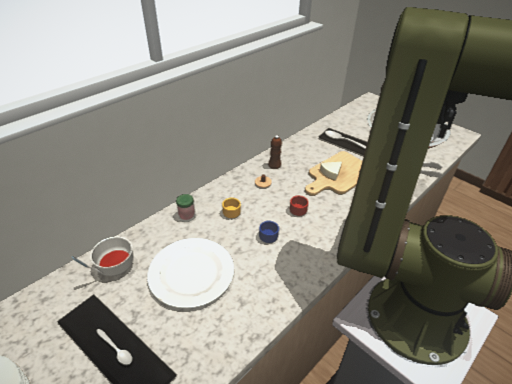

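The top view shows the plate at (128,222), yellow pot (217,185), blue pot (219,241), red pot (276,237), lid (282,175), jar (176,150) and mill (324,157). The scene view agrees. Next I'll measure their positions.

```bash
cat > h.py <<'E'
import cv2,numpy as np
from cell import ctrl
from scipy.optimize import least_squares
from scipy.spatial.transform import Rotation as R
def cloud(d,c,fish=False):
    v,u=np.mgrid[:384,:512]; K=c["K"]
    x=(u-K[0,2])/K[0,0]; y=(v-K[1,2])/K[1,1]
    if fish:
        r=np.hypot(x,y)+1e-9; k=np.tan(np.minimum(r,1.4))/r; x,y=x*k,y*k
    P=np.dstack([x*d,y*d,d]).reshape(-1,3)
    M=cv2.Rodrigues(np.array(c["rvec"]))[0]
    return ((P-np.ravel(c["tvec"]))@M).reshape(384,512,3)
def circ(X,r=None):
    c=X.mean(0)
    f=(lambda p:np.hypot(*(X-p[:2]).T)-(r if r else p[2]))
    s=least_squares(f,[*c]+([] if r else [.03]),loss='soft_l1',f_scale=.001)
    return s.x,np.sqrt(np.mean(s.fun**2))
def hue(p,name):
    h,s,v=cv2.split(cv2.cvtColor(p,cv2.COLOR_RGB2HSV))
    return (s>130)&(v>40)&{"red":(h<6)|(h>172),"yellow":(h>19)&(h<34),"blue":(h>100)&(h<130)}[name]
def go(target,yaw=None):
    """shift in tool frame from present pose to TCP target, plus pure-yaw turn rotvec incl. levelling"""
    s=ctrl.sense(); M=R.from_euler('xyz',s["eef_rot"])
    sh=M.inv().apply(np.array(target)-s["ee_pos"])
    T=R.from_euler('xyz',[np.pi,0,s["eef_rot"][2] if yaw is None else yaw])
    rv=(M.inv()*T).as_rotvec()
    print("shift",sh.round(4),"turn",rv.round(4))
E
python3 - <<'E'
from h import *
print("tips",ctrl.tips_ahead)
z=np.load("pics/top0.npz");W=cloud(z["d"],ctrl.camera_params("top"));p=z["p"]
v,u=np.mgrid[:384,:512]
def box(a,b,r): return np.hypot(u-a,v-b)<r
print("table z",np.median(W[...,2][box(250,210,8)]))
for n,a,b in(("yellow",217,185),("blue",219,241),("red",276,237)):
    m=box(a,b,16)
    X=W[m&(W[...,2]>.036)]; q=W[m&(W[...,2]>.02)]
    print(n,len(X),X[:,2].max(),circ(X[:,:2],.029),(q.max(0)+q.min(0))/2)
for n,a,b,r,lo in(("lid",282,175,16,.006),("knob",282,175,16,.028),("jar",176,150,18,.06),("mill",324,157,25,.03),("plate",128,222,55,.017),("cheese",365,228,25,.03)):
    X=W[box(a,b,r)&(W[...,2]>lo)]
    print(n,len(X),X.max(0),X.min(0),X.mean(0),circ(X[:,:2]) if n=="plate" else "",(X.max(0)+X.min(0))/2)
c=ctrl.camera_params("wrist");pw,d=ctrl.snapshot("wrist");print(c)
E
```

```text
tips 0.022
table z -0.0005022940819334288
yellow 119 1.150110087694266 (array([0.61790358, 0.08510747]), np.float64(0.029634710682239346)) [0.55056838 0.05138068 0.58531237]
blue 120 1.150110087694266 (array([0.4585937 , 0.07477161]), np.float64(0.011753098374282428)) [0.45894046 0.04629893 0.5851139 ]
red 115 1.150110087694266 (array([ 0.47045929, -0.08352209]), np.float64(0.007442101111598548)) [ 0.4705625  -0.06237646  0.58528348]
lid 352 [ 0.68467323 -0.011214    1.15011009] [ 0.45364343 -0.13364137  0.00606174] [ 0.65044962 -0.10097554  0.03077117]  [ 0.56915833 -0.07242768  0.57808592]
knob 40 [ 0.66220557 -0.011214    1.15011009] [ 0.45364343 -0.11093579  0.02924755] [ 0.6283511  -0.09108253  0.17594784]  [ 0.5579245  -0.0610749   0.58967882]
jar 338 [0.73829785 0.22899722 1.15011009] [ 0.45364343 -0.011214    0.06461089] [0.70625155 0.19706464 0.09017716]  [0.59597064 0.10889161 0.60736049]
mill 305 [ 0.71788586 -0.011214    1.15011009] [ 0.45364343 -0.23452255  0.03136926] [ 0.68741654 -0.20519551  0.12713005]  [ 0.58576464 -0.12286828  0.59073967]
plate 2876 [0.63059003 0.45532702 1.15011009] [ 0.39358667 -0.011214    0.01700286] [0.50934907 0.3334787  0.03371064] (array([0.51318735, 0.3348211 , 0.10357672]), np.float64(0.028206564417038647)) [0.51208835 0.22205651 0.58355647]
cheese 529 [ 0.55097568 -0.011214    1.15011009] [ 0.45364343 -0.36535403  0.03016589] [ 0.50583526 -0.30679808  0.07385332]  [ 0.50230955 -0.18828401  0.59013799]
{'K': array([[297.31863964,   0.        , 250.45390994],
       [  0.        , 297.31863964, 185.61686528],
       [  0.        ,   0.        ,   1.        ]]), 'rvec': array([-2.46403464,  1.51949957,  0.21765688]), 'tvec': array([-0.54927799, -0.03659637,  0.37750407])}
```

Run:
```python
from h import *
z=np.load("pics/top0.npz");d=z["d"];W=cloud(d,ctrl.camera_params("top"));p=z["p"]
v,u=np.mgrid[:384,:512]; Z=np.where(d>0,W[...,2],-1)
def box(a,b,r): return np.hypot(u-a,v-b)<r
for n,a,b,r,lo,hi in(("yellow",217,185,16,.036,.06),("blue",219,241,16,.036,.06),("red",276,237,16,.036,.06),("lid",282,175,16,.008,.06),("knob",282,175,16,.028,.06),("jar",176,150,18,.06,.1),("mill",324,157,25,.08,.2),("plate",128,222,55,.017,.04),("cheese",365,228,25,.03,.1)):
    X=W[box(a,b,r)&(Z>lo)&(Z<hi)]
    print(n,len(X),X.max(0).round(4),X.min(0).round(4),X.mean(0).round(4),((X.max(0)+X.min(0))/2).round(4),circ(X[:,:2],.029 if r==16 and n!="knob" else None) if n in("yellow","red","blue","plate") else "")
```

```text
yellow 115 [0.6475 0.114  0.0494] [0.588  0.0548 0.0361] [0.6194 0.0855 0.0431] [0.6177 0.0844 0.0428] (array([0.61806292, 0.08520259]), np.float64(0.0015621887672344695))
blue 115 [0.4877 0.1038 0.0485] [0.4302 0.0457 0.039 ] [0.459  0.0754 0.0438] [0.4589 0.0747 0.0438] (array([0.45860413, 0.07497416]), np.float64(0.0014874644448518903))
red 112 [ 0.5007 -0.0553  0.0499] [ 0.4404 -0.1135  0.037 ] [ 0.4705 -0.0846  0.0436] [ 0.4706 -0.0844  0.0434] (array([ 0.47049256, -0.0836598 ]), np.float64(0.001431442567815387))
lid 338 [ 0.6847 -0.0727  0.0414] [ 0.6231 -0.1336  0.008 ] [ 0.6534 -0.1025  0.0148] [ 0.6539 -0.1031  0.0247] 
knob 35 [ 0.6622 -0.0944  0.0414] [ 0.645  -0.1109  0.0292] [ 0.6533 -0.1025  0.0368] [ 0.6536 -0.1027  0.0353] 
jar 333 [0.7383 0.229  0.0805] [0.6827 0.173  0.0646] [0.71   0.2002 0.0743] [0.7105 0.201  0.0726] 
mill 218 [ 0.7179 -0.1939  0.1431] [ 0.6782 -0.2345  0.0802] [ 0.6946 -0.2114  0.12  ] [ 0.6981 -0.2142  0.1117] 
plate 2844 [0.6306 0.4553 0.0286] [0.3936 0.2167 0.017 ] [0.51   0.3374 0.0211] [0.5121 0.336  0.0228] (array([0.51326614, 0.33522551, 0.10337412]), np.float64(0.010707246140446781))
cheese 516 [ 0.551  -0.286   0.0532] [ 0.4678 -0.3654  0.0302] [ 0.5072 -0.3142  0.0467] [ 0.5094 -0.3257  0.0417]
```

```bash
python3 -c "
from h import *
go([.4587,.075,.14],np.pi/2)"
```

```text
shift [ 0.4435 -0.4107  0.0853] turn [-8.000e-04 -6.000e-04 -1.105e+00]
```

```bash
python3 -m crank '.02 -.018 .004 0 0 -.05 .085;.05 -.046 .01 0 0 -.13 .085;.08 -.074 .016 0 0 -.2 .085;.11 -.102 .022 0 0 -.28 .085;.14 -.13 .028 0 0 -.36 .085;.17 -.158 .034 0 0 -.43 .085;.2 -.185 .039 0 0 -.5 .085;.23 -.213 .045 0 0 -.58 .085;.26 -.241 .05 0 0 -.65 .085;.29 -.269 .056 0 0 -.73 .085;.31 -.287 .06 0 0 -.78 .085;.32 -.296 .062 0 0 -.8 .085'; python3 -c "
from h import *
go([.4587,.075,.14],np.pi/2)"
```

```text
time_s: 1.15
ee_pos: [0.4003, -0.0802, 0.1627]
eef_rot: [-3.14, -0.001, 1.271]
force: [0.3, -0.6, 0.6]
finger_gap: 0.998
shift [0.1655 0.0101 0.0229] turn [-0.001  -0.0011 -0.2993]
```

```bash
python3 -m crank '.02 .0012 .003 0 0 -.04 .085;.05 .003 .007 0 0 -.1 .085;.08 .005 .011 -.0005 -.0005 -.15 .085;.11 .0067 .015 -.001 -.001 -.2 .085;.14 .0085 .019 -.001 -.001 -.26 .085;.157 .0096 .022 -.001 -.001 -.29 .085;.1655 .0101 .0229 -.001 -.001 -.2993 .085;.1655 .0101 .0229 -.001 -.001 -.2993 .085;.1655 .0101 .0229 -.001 -.001 -.2993 .085;.1655 .0101 .0229 -.001 -.001 -.2993 .085'
python3 - <<'E'
from h import *
go([.4587,.075,.032],np.pi/2)
c=ctrl.camera_params("wrist");p,d=ctrl.snapshot("wrist");cv2.imwrite("pics/w1.png",p[:,:,::-1])
W=cloud(d,c,True);Z=W[...,2]
for n in("blue","yellow","red"):
    m=hue(p,n)&(d>0)&(Z>.036)&(Z<.052)
    X=W[m];print(n,len(X));
    if len(X)>20: print(circ(X[:,:2],.029),((X.max(0)+X.min(0))/2).round(4))
E
```

```text
time_s: 1.98
ee_pos: [0.4585, 0.0741, 0.1401]
eef_rot: [-3.142, -0.0, 1.569]
force: [-0.1, 0.0, 0.8]
finger_gap: 0.992
shift [0.0009 0.0002 0.1081] turn [-0.     -0.     -0.0017]
blue 298
(array([0.45865792, 0.07356622]), np.float64(0.0009177364139598691)) [0.4584 0.0732 0.0424]
yellow 721
(array([0.61788247, 0.08350648]), np.float64(0.001411209274252257)) [0.6185 0.0834 0.0402]
red 193
(array([ 0.47054965, -0.08557094]), np.float64(0.0012925086995432533)) [ 0.4702 -0.0637  0.0403]
```

View pics/w1.png

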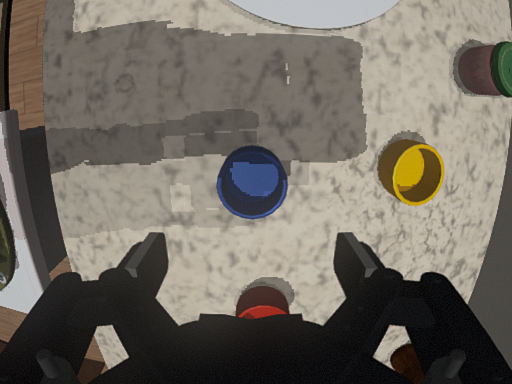

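The wrist view shows the blue pot at (252,182), about midway between the jaws. The two cameras differ by roughly 1.5 mm in y, so I'll use the mean. Descending to grip.

```bash
python3 -m crank '0 0 .015 0 0 0 .085;0 0 .035 0 0 0 .085;0 0 .055 0 0 0 .085;0 0 .075 0 0 0 .085;0 0 .09 0 0 0 .085;0 0 .1 0 0 0 .085;0 0 .106 0 0 0 .085;0 0 .108 0 0 0 .085;0 0 .108 0 0 0 .085;0 0 .108 0 0 0 .085'; python3 -m crank '0 0 0 0 0 0 .07;0 0 0 0 0 0 .06;0 0 0 0 0 0 .05;0 0 0 0 0 0 .05;0 0 0 0 0 0 .05;0 0 0 0 0 0 .05;0 0 0 0 0 0 .05;0 0 0 0 0 0 .05;0 0 0 0 0 0 .05'
```

```text
time_s: 2.87
ee_pos: [0.459, 0.074, 0.0329]
eef_rot: [3.14, -0.0, 1.569]
force: [0.2, 0.8, 1.0]
finger_gap: 0.998
time_s: 3.62
ee_pos: [0.4607, 0.0741, 0.035]
eef_rot: [3.136, -0.0, 1.569]
force: [-0.7, -0.2, 21.3]
finger_gap: 0.589
```

Run:
```python
from h import *
p,d=ctrl.snapshot("wrist");q,_=ctrl.snapshot("scene")
cv2.imwrite("pics/w2.png",np.hstack([p[:,60:450],cv2.resize(q[180:300,200:330],(400,384))])[:,:,::-1])
print(ctrl.sense()["finger_gap"])
```

```text
0.590856077085312
```

View pics/w2.png

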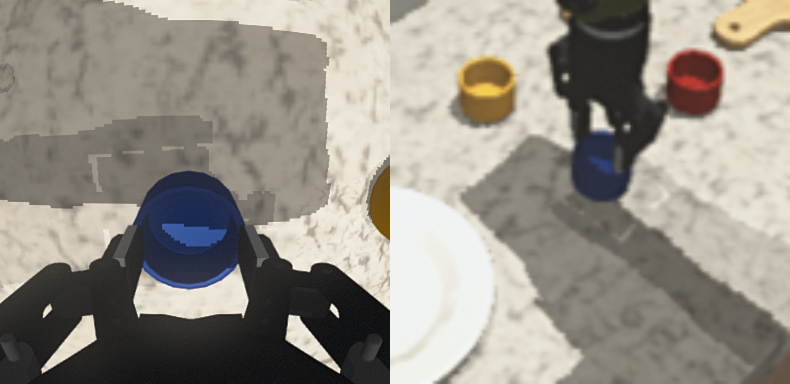

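Run:
```python
from h import *
c=ctrl.camera_params("wrist");p,d=ctrl.snapshot("wrist");W=cloud(d,c,True);Z=W[...,2]
print(ctrl.sense()["ee_pos"], (-cv2.Rodrigues(c["rvec"])[0].T@np.ravel(c["tvec"])))
m=hue(p,"blue")&(d>0);X=W[m];print(len(X),np.percentile(X,[0,5,50,95,100],axis=0).round(4))
for lo in np.arange(0,.07,.005):
    Y=X[(X[:,2]>lo)&(X[:,2]<lo+.005)]
    if len(Y)>5: print(lo.round(3),len(Y),Y.min(0).round(4),Y.max(0).round(4))
v,u=np.mgrid[:384,:512]
for a,b in((180,240),(190,245),(310,245),(318,250),(175,262),(330,262)): print(a,b,W[b,a].round(4),p[b,a])
```

```text
[0.46067129 0.07413292 0.03502321] [0.45896879 0.14416433 0.1819785 ]
5182 [[0.4317 0.0432 0.0062]
 [0.4383 0.0483 0.0075]
 [0.4601 0.0703 0.0087]
 [0.4813 0.1002 0.0427]
 [0.4867 0.1039 0.0489]]
0.005 3766 [0.4334 0.0461 0.0062] [0.4844 0.0892 0.01  ]
0.01 75 [0.4341 0.0466 0.01  ] [0.4839 0.0783 0.015 ]
0.015 22 [0.4504 0.0481 0.0151] [0.483  0.065  0.0196]
0.02 10 [0.4767 0.0548 0.0203] [0.4839 0.068  0.0237]
0.04 1307 [0.4317 0.0432 0.0402] [0.4867 0.1039 0.044 ]
180 240 [0.4277 0.0846 0.0636] [69 68 65]
190 245 [0.4335 0.0853 0.0695] [49 50 48]
310 245 [0.4853 0.0846 0.0687] [39 38 38]
318 250 [0.4879 0.0845 0.0733] [82 82 79]
175 262 [0.4302 0.0853 0.0843] [51 48 48]
330 262 [0.4902 0.0852 0.0848] [46 43 40]
```

```bash
python3 -m crank '0 0 0 0 0 0 .03;0 0 0 0 0 0 .03;0 0 0 0 0 0 .03;0 0 0 0 0 0 .03'; python3 -m crank '0 0 -.004 0 0 0 .03;0 0 -.01 0 0 0 .03;0 0 -.016 0 0 0 .03;0 0 -.02 0 0 0 .03;0 0 -.02 0 0 0 .03;0 0 -.02 0 0 0 .03'
python3 - <<'E'
from h import *
c=ctrl.camera_params("wrist");p,d=ctrl.snapshot("wrist");W=cloud(d,c,True);Z=W[...,2]
X=W[hue(p,"blue")&(d>0)];X=X[X[:,2]>X[:,2].max()-.012];print(X.min(0),X.max(0),circ(X[:,:2],.029))
A=np.c_[X[:,:2],np.ones(len(X))];print(np.linalg.lstsq(A,X[:,2],rcond=None)[0])
E
```

```text
time_s: 4.1
ee_pos: [0.4597, 0.0743, 0.0372]
eef_rot: [3.138, -0.001, 1.569]
force: [-23.5, -0.8, 46.6]
finger_gap: 0.358
time_s: 4.6
ee_pos: [0.4598, 0.0743, 0.0573]
eef_rot: [3.138, -0.001, 1.569]
force: [0.7, 0.7, -0.3]
finger_gap: 0.35
[0.4418076  0.0436706  0.04026355] [0.49306254 0.10348824 0.04423084] (array([0.46755144, 0.07312385]), np.float64(0.0012277860611017368))
[-0.0002158  -0.00090551  0.04242022]
```

Run:
```python
from h import *
c=ctrl.camera_params("wrist");p,d=ctrl.snapshot("wrist");W=cloud(d,c,True);Z=W[...,2]
s=ctrl.sense();print(s["ee_pos"],s["finger_gap"],s["eef_rot"])
T=(W-s["ee_pos"])@R.from_euler('xyz',s["eef_rot"]).as_matrix()
g=(np.ptp(p.astype(int),axis=2)<14)&(d>0)&(abs(T[...,0])<.03)&(abs(T[...,1])<.06)&(T[...,2]<.03)
for sgn in(-1,1):
    X=T[g&(T[...,1]*sgn>0)];print(len(X));
    for lo in np.arange(-.06,.03,.01):
        Y=X[(X[:,2]>lo)&(X[:,2]<lo+.01)]
        if len(Y)>3: print(lo.round(3),len(Y),Y.min(0).round(4),Y.max(0).round(4))
cv2.imwrite("pics/w3.png",cv2.resize(p[120:330,110:400],None,fx=2.5,fy=2.5)[:,:,::-1])
```

```text
[0.45952821 0.07428134 0.05690574] 0.3554517977194809 [ 3.13873721e+00 -5.06103444e-04  1.56892700e+00]
21192
-0.06 1487 [-0.0134 -0.0503 -0.06  ] [ 0.0138 -0.0163 -0.05  ]
-0.05 603 [-0.011 -0.045 -0.05 ] [ 0.0137 -0.0157 -0.04  ]
-0.04 367 [-0.0106 -0.0294 -0.0398] [ 0.0115 -0.0156 -0.03  ]
-0.03 339 [-0.0113 -0.0295 -0.0299] [ 0.0114 -0.0156 -0.0201]
-0.02 249 [-0.0108 -0.0292 -0.02  ] [ 0.0111 -0.0156 -0.0102]
-0.01 27 [-0.0066 -0.0224 -0.01  ] [ 0.0103 -0.0158 -0.0054]
0.01 38 [-0.0238 -0.0234  0.0135] [ 0.0102 -0.0131  0.0199]
0.02 13 [-0.0065 -0.022   0.0201] [ 0.0116 -0.0185  0.0293]
21025
-0.06 1488 [-0.0131  0.0144 -0.06  ] [ 0.0137  0.0485 -0.05  ]
-0.05 595 [-0.011   0.0137 -0.05  ] [ 0.0137  0.0415 -0.0401]
-0.04 366 [-0.0113  0.0138 -0.04  ] [ 0.0112  0.0275 -0.0301]
-0.03 341 [-0.0109  0.0137 -0.03  ] [ 0.0114  0.0277 -0.02  ]
-0.02 261 [-0.0108  0.0137 -0.02  ] [ 0.0109  0.0275 -0.01  ]
-0.01 23 [-0.0094  0.0137 -0.0099] [ 0.0102  0.0196 -0.0041]
0.01 35 [-0.0299  0.0164  0.014 ] [0.0181 0.0381 0.0199]
```

View pics/w3.png

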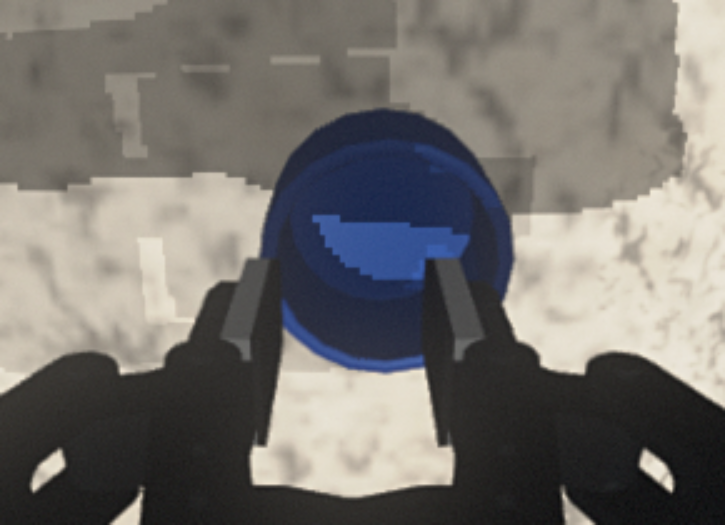

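The wrist view shows the jaws nearly shut over the pot. The depth puts the fingertips about 5 mm behind the TCP, not 22 mm ahead as documented. So the tips closed on the pot's rim and pushed it about 8 mm. I'll raise, open and measure the tips properly.

```bash
python3 -m crank '0 0 -.015 0 0 0 .03;0 0 -.03 0 0 0 .04;0 0 -.045 0 0 0 .0854;0 0 -.06 0 0 0 .0854;0 0 -.07 0 0 0 .0854;0 0 -.074 0 0 0 .0854;0 0 -.074 0 0 0 .0854;0 0 -.074 0 0 0 .0854;0 0 -.074 0 0 0 .0854;0 0 -.074 0 0 0 .0854'
cat >> h.py <<'E'
def tips():
    c=ctrl.camera_params("wrist");s=ctrl.sense();p,d=ctrl.snapshot("wrist");W=cloud(d,c,True)
    T=(W-s["ee_pos"])@R.from_euler('xyz',s["eef_rot"]).as_matrix()
    g=(np.ptp(p.astype(int),axis=2)<14)&(d>0)&(abs(T[...,0])<.016)&(abs(T[...,1])<.07)&(T[...,2]<.04)&(d<.25)
    print("TCP",s["ee_pos"].round(4),"gap",round(s["finger_gap"],3),"F",s["force"].round(1))
    for sg in(-1,1):
        X=T[g&(T[...,1]*sg>.008)&(T[...,2]>-.04)]
        i=np.sort(X[:,2])[-6:]; print(sg,"tip z",i.round(4),"inner y",np.sort(abs(X[:,1]))[:3].round(4))
    Z=W[...,2]
    for n in("blue","yellow","red"):
        X=W[hue(p,n)&(d>0)&(Z>.036)&(Z<.052)]
        if len(X)>60: print(n,len(X),circ(X[:,:2],.029))
    return p,d,W,T
E
python3 - <<'E'
from h import *
p,d,W,T=tips()
# mask knob etc
E
```

```text
time_s: 5.53
ee_pos: [0.459, 0.0742, 0.1302]
eef_rot: [3.14, -0.0, 1.569]
force: [-0.1, -0.8, -0.5]
finger_gap: 1.0
TCP [0.459  0.0742 0.1302] gap 1.0 F [-0.1 -0.8 -0.5]
-1 tip z [-0.0177 -0.0177 -0.0177 -0.0175 -0.0175 -0.0171] inner y [0.043  0.043  0.0431]
1 tip z [-0.0179 -0.0179 -0.0176 -0.0175 -0.0175 -0.0173] inner y [0.0409 0.041  0.0411]
blue 348 (array([0.46699239, 0.07343985]), np.float64(0.0009539057464782296))
yellow 777 (array([0.61777673, 0.08355932]), np.float64(0.0014643078056292298))
red 120 (array([ 0.47142197, -0.08526587]), np.float64(0.0011317051674690913))
```

Fully open, the tips are 17 mm behind the TCP, so the true offset is about 26 mm short of the documented one. The blue pot is now at (0.467, 0.0735). I'll regrip with the TCP near z=0.

```bash
python3 -m crank '0 .003 .012 0 0 0 .0854;0 .008 .035 0 0 0 .0854;0 .008 .06 0 0 0 .0854;0 .008 .08 0 0 0 .0854;0 .008 .095 0 0 0 .0854;0 .008 .105 0 0 0 .0854;0 .008 .108 0 0 0 .0854;0 .008 .108 0 0 0 .0854;0 .008 .108 0 0 0 .0854'; python3 -m crank '0 0 .006 0 0 0 .0854;0 0 .013 0 0 0 .0854;0 0 .019 0 0 0 .0854;0 0 .022 0 0 0 .0854;0 0 .022 0 0 0 .0854;0 0 .022 0 0 0 .0854;0 0 .022 0 0 0 .0854'
```

```text
time_s: 6.33
ee_pos: [0.4676, 0.0743, 0.0229]
eef_rot: [3.139, -0.0, 1.569]
force: [-0.2, 0.0, -0.1]
finger_gap: 1.005
time_s: 6.92
ee_pos: [0.4678, 0.0743, 0.001]
eef_rot: [3.139, -0.0, 1.569]
force: [-1.2, 0.3, 0.1]
finger_gap: 1.0
```

```bash
python3 -m crank '0 0 0 0 0 0 .07;0 0 0 0 0 0 .05;0 0 0 0 0 0 .04;0 0 0 0 0 0 .04;0 0 0 0 0 0 .04;0 0 0 0 0 0 .04;0 0 0 0 0 0 .04'; python3 -c "
from h import *
tips()"
```

```text
time_s: 7.5
ee_pos: [0.468, 0.0743, 0.0018]
eef_rot: [3.138, -0.001, 1.569]
force: [-4.0, -0.9, 11.4]
finger_gap: 0.721
TCP [0.468  0.0743 0.0018] gap 0.721 F [-4.  -0.9 11.4]
-1 tip z [0.0046 0.0046 0.0046 0.0047 0.0047 0.0047] inner y [0.0262 0.0273 0.0273]
1 tip z [0.0048 0.0049 0.0049 0.0049 0.0051 0.0053] inner y [0.0231 0.0241 0.0248]
blue 3787 (array([0.46673956, 0.0741415 ]), np.float64(0.001660213604066108))
yellow 1380 (array([0.61748674, 0.08429814]), np.float64(0.0013078466976696656))
```

```bash
python3 -m crank '0 0 -.006 0 0 0 .04;0 0 -.018 0 0 0 .04;0 0 -.035 0 0 0 .04;0 0 -.052 0 0 0 .04;0 0 -.066 0 0 0 .04;0 0 -.075 0 0 0 .04;0 0 -.08 0 0 0 .04;0 0 -.08 0 0 0 .04;0 0 -.08 0 0 0 .04'; python3 -c "
from h import *
tips();go([.5125,.3355,.08],np.pi/2)"
```

```text
time_s: 8.3
ee_pos: [0.4675, 0.0743, 0.0814]
eef_rot: [3.139, -0.0, 1.569]
force: [-0.7, -0.3, -1.0]
finger_gap: 0.717
TCP [0.4675 0.0743 0.0814] gap 0.717 F [-0.7 -0.3 -1. ]
-1 tip z [-0.0108 -0.0106 -0.0105 -0.0102 -0.0098 -0.0094] inner y [0.0268 0.0268 0.027 ]
1 tip z [-0.0122 -0.0116 -0.0108 -0.0107 -0.0103 -0.0102] inner y [0.0246 0.025  0.0252]
yellow 1173 (array([0.61741517, 0.08373988]), np.float64(0.0015402388596612068))
shift [0.2613 0.0446 0.0013] turn [ 0.0022 -0.0004 -0.0018]
```

```bash
python3 -m crank '.012 .002 0 0 0 0 .04;.035 .006 0 0 0 0 .04;.065 .011 0 .001 0 0 .04;.095 .016 0 .001 0 -.001 .04;.125 .021 0 .001 0 -.001 .04;.155 .026 0 .002 0 -.001 .04;.185 .032 0 .002 0 -.002 .04;.215 .037 0 .002 0 -.002 .04;.24 .041 0 .002 0 -.002 .04;.254 .0434 0 .002 0 -.002 .04;.2613 .0446 .001 .002 0 -.002 .04;.2613 .0446 .001 .002 0 -.002 .04'; python3 -m crank '0 0 0 0 0 0 .04;0 0 0 0 0 0 .04;0 0 0 0 0 0 .04'
python3 - <<'E'
from h import *
p,d,W,T=tips();go([.5125,.3355,.011],np.pi/2)
s=ctrl.sense()["ee_pos"]
X=W[hue(p,"blue")&(d>0)];zt=np.percentile(X[:,2],98);Y=X[X[:,2]>zt-.006];print("rim z",zt,circ(Y[:,:2],.029),Y.min(0),Y.max(0))
p,d=ctrl.snapshot("top");W=cloud(d,ctrl.camera_params("top"));Z=W[...,2]
m=(d>0)&(Z>.012)&(Z<.035)&(np.hypot(W[...,0]-.512,W[...,1]-.336)<.14);X=W[m];print("plate",X.min(0),X.max(0),(X.min(0)+X.max(0))/2)
E
```

```text
time_s: 9.35
ee_pos: [0.5118, 0.3368, 0.0791]
eef_rot: [-3.14, 0.0, 1.572]
force: [-0.6, -0.1, -2.1]
finger_gap: 0.719
time_s: 9.6
ee_pos: [0.5117, 0.336, 0.0789]
eef_rot: [-3.14, 0.0, 1.572]
force: [-0.3, -0.1, -1.0]
finger_gap: 0.717
TCP [0.5117 0.336  0.0789] gap 0.717 F [-0.3 -0.1 -1. ]
-1 tip z [-0.0108 -0.0105 -0.0105 -0.0105 -0.0101 -0.0096] inner y [0.0265 0.0269 0.0273]
1 tip z [-0.0113 -0.0113 -0.0111 -0.0108 -0.0106 -0.0099] inner y [0.0247 0.0249 0.0254]
shift [-0.0006  0.0007  0.0681] turn [-0.0012  0.0003  0.0008]
rim z 0.1200129552803933 (array([0.51090416, 0.33546166]), np.float64(0.0016958757507868816)) [0.47984663 0.30752485 0.11401926] [0.54141618 0.36538135 0.1215181 ]
plate [0.39371988 0.21647749 0.01201678] [0.63039744 0.40865688 0.03023568] [0.51205866 0.31256718 0.02112623]
```

```bash
python3 -m crank '0 .0005 .012 0 0 0 .04;0 .0005 .026 0 0 0 .04;0 .0005 .04 0 0 0 .04;0 .0005 .05 0 0 0 .04;0 .0005 .057 0 0 0 .04;0 .0005 .062 0 0 0 .04;0 .0005 .065 0 0 0 .04;0 .0005 .067 0 0 0 .04;0 .0005 .067 0 0 0 .04;0 .0005 .067 0 0 0 .04'
```

```text
time_s: 10.53
ee_pos: [0.5125, 0.3363, 0.0126]
eef_rot: [-3.141, -0.0, 1.572]
force: [0.5, 0.6, -0.3]
finger_gap: 0.717
```

```bash
python3 -m crank '0 0 .001 0 0 0 .04;0 0 .0015 0 0 0 .04;0 0 .0015 0 0 0 .04'; python3 -m crank '0 0 0 0 0 0 .064;0 0 0 0 0 0 .068;0 0 0 0 0 0 .072;0 0 0 0 0 0 .08;0 0 0 0 0 0 .0854;0 0 0 0 0 0 .0854'; python3 -m crank '0 0 -.01 0 0 0 .0854;0 0 -.03 0 0 0 .0854;0 0 -.055 0 0 0 .0854;0 0 -.08 0 0 0 .0854;0 0 -.105 0 0 0 .0854;0 0 -.12 0 0 0 .0854;0 0 -.128 0 0 0 .0854;0 0 -.128 0 0 0 .0854;0 0 -.128 0 0 0 .0854'
python3 - <<'E'
from h import *
def measure(z0,hsv):
    c=ctrl.camera_params("wrist");p,d=ctrl.snapshot("wrist");W=cloud(d,c,True)
    X=W[hue(p,hsv)&(d>0)];X=X[(X[:,2]>z0-.008)&(X[:,2]<z0+.008)];print("wrist",len(X),circ(X[:,:2],.029),X.min(0),X.max(0))
    p,d=ctrl.snapshot("top");W=cloud(d,ctrl.camera_params("top"))
    X=W[hue(p,hsv)&(d>0)];X=X[(X[:,2]>z0-.008)&(X[:,2]<z0+.008)];print("top",len(X),X[:,:2].min(0) if len(X) else "",circ(X[:,:2],.029) if len(X)>5 else "")
measure(.053,"blue"); go([.6179,.0845,.14],np.pi/2)
E
```

```text
time_s: 10.78
ee_pos: [0.5126, 0.3363, 0.0113]
eef_rot: [-3.141, -0.0, 1.572]
force: [0.1, 0.7, -0.4]
finger_gap: 0.722
time_s: 11.28
ee_pos: [0.5126, 0.3363, 0.0113]
eef_rot: [-3.141, -0.0, 1.572]
force: [0.5, 0.0, -0.5]
finger_gap: 0.998
time_s: 12.03
ee_pos: [0.5124, 0.3362, 0.139]
eef_rot: [-3.141, -0.0, 1.572]
force: [0.1, -0.6, -0.5]
finger_gap: 1.001
wrist 2 (array([0.4854941 , 0.34396246]), np.float64(0.020681775848307292)) [0.48271918 0.33612074 0.05001354] [0.48826902 0.35180419 0.05148094]
top 37 [0.48672626 0.30699284] (array([0.51016073, 0.33734721]), np.float64(0.001419933727193158))
shift [-0.2516  0.1055 -0.002 ] turn [-0.0019  0.0007  0.0008]
```

```bash
cat >> h.py <<'E'
def rim(z0,xy,cams=("wrist","top")):
    for n in cams:
        c=ctrl.camera_params(n);p,d=ctrl.snapshot(n);W=cloud(d,c,n=="wrist")
        m=(d>0)&(abs(W[...,2]-z0)<.006)&(np.hypot(W[...,0]-xy[0],W[...,1]-xy[1])<.045)&(np.ptp(p.astype(int),axis=2)>25)
        X=W[m];print(n,len(X), "mid",((X.min(0)+X.max(0))/2).round(4) if len(X) else "",circ(X[:,:2],.029) if len(X)>5 else "")
        if len(X)>20: print("  z~x,y slope",np.linalg.lstsq(np.c_[X[:,:2]-xy,np.ones(len(X))],X[:,2],rcond=None)[0].round(4))
    return p
E
python3 - <<'E'
from h import *
rim(.053,[.512,.336])
p,d=ctrl.snapshot("wrist");cv2.imwrite("pics/w4.png",p[:,:,::-1])
E
```

```text
wrist 274 mid [0.5091 0.3362 0.051 ] (array([0.51176316, 0.33524588]), np.float64(0.0009312028983786257))
  z~x,y slope [-0.0008  0.      0.0511]
top 40 mid [0.5114 0.3329 0.0524] (array([0.51028069, 0.33708637]), np.float64(0.0014544044179140658))
  z~x,y slope [ 0.0291 -0.0812  0.0506]
```

View pics/w4.png

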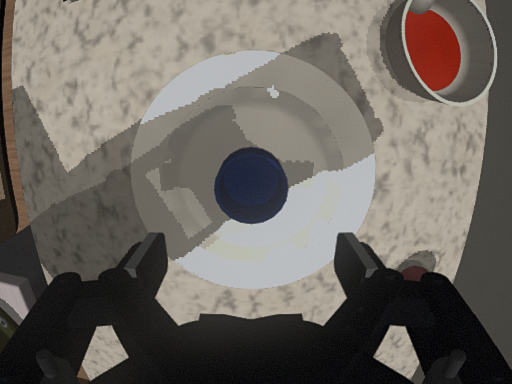

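The wrist view shows the blue pot at (251,186), standing centrally on the plate. Next, the yellow pot.

```bash
python3 -m crank '-.015 .006 0 0 0 0 .0854;-.045 .019 0 0 0 0 .0854;-.075 .031 0 0 0 0 .0854;-.105 .044 0 0 0 0 .0854;-.135 .057 0 0 0 0 .0854;-.165 .069 0 0 0 0 .0854;-.195 .082 0 -.001 0 0 .0854;-.225 .0945 0 -.002 0 0 .0854;-.243 .102 0 -.002 0 0 .0854;-.2516 .1055 0 -.002 0 0 .0854;-.2516 .1055 0 -.002 0 0 .0854;-.2516 .1055 0 -.002 0 0 .0854'
python3 - <<'E'
from h import *
rim(.044,[.618,.085]);go([.618,.0842,.001],np.pi/2)
E
```

```text
time_s: 13.28
ee_pos: [0.6178, 0.0852, 0.1379]
eef_rot: [-3.141, 0.0, 1.571]
force: [-0.8, -0.4, 0.1]
finger_gap: 1.0
wrist 1162 mid [0.6188 0.0838 0.0411] (array([0.61881352, 0.08407858]), np.float64(0.001473784428805854))
  z~x,y slope [0.0005 0.0028 0.0418]
top 0 mid  
shift [-0.0018  0.0004  0.1371] turn [0.0001 0.0003 0.0022]
```

```bash
python3 -m crank '-.001 .001 .012 0 0 0 .0854;-.001 .001 .035 0 0 0 .0854;-.001 .001 .06 0 0 0 .0854;-.001 .001 .085 0 0 0 .0854;-.001 .001 .105 0 0 .001 .0854;-.001 .001 .12 0 0 .002 .0854;-.001 .001 .13 0 0 .002 .0854;-.001 .001 .135 0 0 .002 .0854;-.001 .001 .137 0 0 .002 .0854;-.001 .001 .137 0 0 .002 .0854'; python3 -m crank '0 0 0 0 0 0 .07;0 0 0 0 0 0 .05;0 0 0 0 0 0 .04;0 0 0 0 0 0 .04;0 0 0 0 0 0 .04;0 0 0 0 0 0 .04;0 0 0 0 0 0 .04'; python3 -m crank '0 0 -.006 0 0 0 .04;0 0 -.02 0 0 0 .04;0 0 -.04 0 0 0 .04;0 0 -.06 0 0 0 .04;0 0 -.08 0 0 0 .04;0 0 -.1 0 0 0 .04;0 0 -.115 0 0 0 .04;0 0 -.12 0 0 0 .04;0 0 -.12 0 0 0 .04;0 0 -.12 0 0 0 .04';python3 - <<'E'
from h import *
go([.5126,.3363,.12],np.pi/2)
z=ctrl.sense()["ee_pos"][2]
rim(z+.042,ctrl.sense()["ee_pos"][:2])
E
```

```text
time_s: 14.22
ee_pos: [0.6187, 0.0853, 0.0012]
eef_rot: [3.141, 0.0, 1.571]
force: [-0.2, -0.0, 1.1]
finger_gap: 0.995
time_s: 14.8
ee_pos: [0.6194, 0.0854, 0.0027]
eef_rot: [3.139, 0.0, 1.571]
force: [-1.6, 0.6, 6.8]
finger_gap: 0.694
time_s: 15.63
ee_pos: [0.6189, 0.0854, 0.1226]
eef_rot: [3.139, 0.0, 1.571]
force: [-0.1, 0.5, -2.3]
finger_gap: 0.7
shift [ 0.251  -0.1061  0.0023] turn [0.0023 0.     0.0005]
wrist 3447 mid [0.6178 0.0859 0.1613] (array([0.61775199, 0.08395937]), np.float64(0.0015360981417653727))
  z~x,y slope [-0.0005  0.0093  0.1616]
top 1 mid [0.6036 0.0629 0.1606]
```

```bash
python3 -m crank '.012 -.005 0 0 0 0 .04;.035 -.015 0 0 0 0 .04;.065 -.027 0 0 0 0 .04;.095 -.04 0 .001 0 0 .04;.125 -.053 0 .001 0 0 .04;.155 -.065 0 .001 0 0 .04;.185 -.078 0 .002 0 0 .04;.215 -.091 0 .002 0 0 .04;.235 -.099 0 .002 0 0 .04;.247 -.104 0 .002 0 0 .04;.251 -.106 .002 .002 0 0 .04;.251 -.106 .002 .002 0 0 .04'; python3 -m crank '0 0 0 0 0 0 .04;0 0 0 0 0 0 .04;0 0 0 0 0 0 .04'
python3 - <<'E'
from h import *
s=ctrl.sense();z=s["ee_pos"][2]
go([.5126,.3365,.051],np.pi/2)
rim(z+.041,s["ee_pos"][:2],("wrist",))
E
```

```text
time_s: 16.73
ee_pos: [0.5118, 0.3366, 0.1186]
eef_rot: [-3.139, 0.001, 1.572]
force: [0.2, -0.3, -1.9]
finger_gap: 0.699
time_s: 16.98
ee_pos: [0.5123, 0.3355, 0.1184]
eef_rot: [-3.139, 0.001, 1.571]
force: [0.3, -0.5, -1.0]
finger_gap: 0.699
shift [0.001  0.0004 0.0674] turn [-0.0025  0.0011  0.0002]
wrist 3751 mid [0.5114 0.3357 0.1568] (array([0.51142485, 0.33449363]), np.float64(0.0015982611749928704))
  z~x,y slope [-0.0037  0.0168  0.1572]
```

```bash
python3 -m crank '.0008 .0004 .012 -.001 .001 0 .04;.0008 .0004 .026 -.002 .001 0 .04;.0008 .0004 .04 -.002 .001 0 .04;.0008 .0004 .05 -.002 .001 0 .04;.0008 .0004 .056 -.002 .001 0 .04;.0008 .0004 .058 -.002 .001 0 .04;.0008 .0004 .058 -.002 .001 0 .04;.0008 .0004 .058 -.002 .001 0 .04'; python3 -m crank '0 0 .002 0 0 0 .04;0 0 .004 0 0 0 .04;0 0 .006 0 0 0 .04;0 0 .007 0 0 0 .04;0 0 .007 0 0 0 .04'
```

```text
time_s: 17.7
ee_pos: [0.5129, 0.3366, 0.0611]
eef_rot: [3.141, -0.001, 1.571]
force: [0.5, -0.1, -1.2]
finger_gap: 0.698
time_s: 18.12
ee_pos: [0.5128, 0.3365, 0.0538]
eef_rot: [-3.142, -0.0, 1.571]
force: [0.3, -0.1, -2.1]
finger_gap: 0.701
```

```bash
python3 -m crank '0 0 .001 0 0 0 .04;0 0 .002 0 0 0 .04;0 0 .002 0 0 0 .04;0 0 .002 0 0 0 .04';python3 -m crank '0 0 .001 0 0 0 .04;0 0 .001 0 0 0 .04;0 0 .001 0 0 0 .04'
```

```text
time_s: 18.45
ee_pos: [0.5128, 0.3365, 0.0518]
eef_rot: [-3.142, -0.0, 1.571]
force: [-0.2, 0.0, -1.8]
finger_gap: 0.7
time_s: 18.7
ee_pos: [0.5127, 0.3365, 0.0507]
eef_rot: [-3.141, -0.0, 1.571]
force: [-0.4, 0.2, -2.2]
finger_gap: 0.699
```

```bash
python3 -m crank '0 0 .001 0 0 0 .04;0 0 .001 0 0 0 .04;0 0 .001 0 0 0 .04';python3 -m crank '0 0 .001 0 0 0 .04;0 0 .001 0 0 0 .04;0 0 .001 0 0 0 .04'; python3 -c "
from h import *
rim(.092,[.5127,.3365],('wrist',))
p,d=ctrl.snapshot('scene');q=p[215:315,130:260];w,_=ctrl.snapshot('wrist');cv2.imwrite('pics/s5.png',np.hstack([cv2.resize(q,(400,308)),cv2.resize(w,(400,308))])[:,:,::-1])"
```

```text
time_s: 18.95
ee_pos: [0.513, 0.3367, 0.0505]
eef_rot: [3.141, -0.001, 1.571]
force: [-2.5, -1.5, 5.2]
finger_gap: 0.698
time_s: 19.2
ee_pos: [0.513, 0.3368, 0.0505]
eef_rot: [3.141, -0.001, 1.571]
force: [-4.5, -2.3, 8.7]
finger_gap: 0.701
wrist 3581 mid [0.512  0.337  0.0891] (array([0.51194461, 0.33546078]), np.float64(0.0015612090436424768))
  z~x,y slope [-0.0008  0.0117  0.0894]
```

View pics/s5.png

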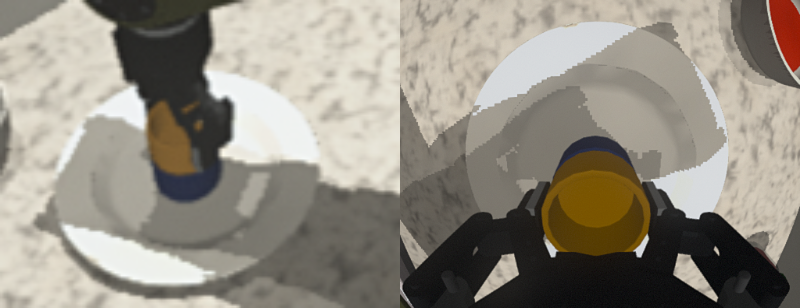

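Contact came at TCP z=0.0505, as predicted for a seated pot. The picture shows yellow straight on top of blue. Releasing.

```bash
python3 -m crank '0 0 -.001 0 0 0 .04;0 0 -.001 0 0 0 .04'; python3 -m crank '0 0 0 0 0 0 .064;0 0 0 0 0 0 .068;0 0 0 0 0 0 .072;0 0 0 0 0 0 .08;0 0 0 0 0 0 .0854;0 0 0 0 0 0 .0854;0 0 0 0 0 0 .0854'; python3 -m crank '0 0 -.01 0 0 0 .0854;0 0 -.025 0 0 0 .0854;0 0 -.045 0 0 0 .0854;0 0 -.065 0 0 0 .0854;0 0 -.085 0 0 0 .0854;0 0 -.1 0 0 0 .0854;0 0 -.11 0 0 0 .0854;0 0 -.11 0 0 0 .0854;0 0 -.11 0 0 0 .0854'
python3 - <<'E'
from h import *
rim(.092,[.5127,.3365],('wrist','top'));go([.4708,-.0848,.16],np.pi/2)
E
```

```text
time_s: 19.52
ee_pos: [0.5132, 0.3369, 0.0519]
eef_rot: [3.14, -0.001, 1.571]
force: [0.6, -0.6, -0.7]
finger_gap: 0.701
time_s: 20.1
ee_pos: [0.5132, 0.3369, 0.0518]
eef_rot: [3.14, -0.001, 1.571]
force: [-0.6, 0.5, -0.7]
finger_gap: 0.999
time_s: 20.85
ee_pos: [0.513, 0.3367, 0.1619]
eef_rot: [3.14, -0.001, 1.571]
force: [0.7, 0.2, -0.3]
finger_gap: 0.995
wrist 1354 mid [0.5117 0.3354 0.0891] (array([0.51194481, 0.3356555 ]), np.float64(0.00144676827034834))
  z~x,y slope [0.0014 0.0045 0.0897]
top 138 mid [0.5119 0.3368 0.0917] (array([0.51165622, 0.33590061]), np.float64(0.0015559994983994471))
  z~x,y slope [-0.0055  0.0071  0.0914]
shift [-0.4213 -0.042   0.0005] turn [ 0.     -0.0004  0.0004]
```

```bash
python3 -m crank '-.02 -.002 0 0 0 0 .0854;-.055 -.0055 0 0 0 0 .0854;-.095 -.0095 0 0 0 0 .0854;-.135 -.0135 0 0 0 0 .0854;-.175 -.0175 0 0 0 0 .0854;-.215 -.0215 0 0 0 0 .0854;-.255 -.0255 0 0 0 0 .0854;-.295 -.0295 0 0 0 0 .0854;-.335 -.0335 0 0 0 0 .0854;-.37 -.037 0 0 0 0 .0854;-.4 -.04 0 0 0 0 .0854;-.42 -.042 .01 0 0 0 .0854'; python3 -m crank '0 0 .02 0 0 0 .0854;0 0 .02 0 0 0 .0854;0 0 .02 0 0 0 .0854;0 0 .02 0 0 0 .0854'
python3 - <<'E'
from h import *
rim(.044,[.471,-.085],('wrist',));go([.4710,-.0848,.001],np.pi/2)
E
```

```text
time_s: 21.95
ee_pos: [0.4706, -0.0861, 0.151]
eef_rot: [3.14, 0.0, 1.569]
force: [0.8, 0.8, 0.6]
finger_gap: 1.0
time_s: 22.28
ee_pos: [0.4708, -0.0856, 0.1314]
eef_rot: [3.141, 0.0, 1.57]
force: [-0.8, 1.6, -0.6]
finger_gap: 1.003
wrist 1222 mid [ 0.4708 -0.0858  0.0412] (array([ 0.47055648, -0.08529896]), np.float64(0.0014597096328420663))
  z~x,y slope [0.     0.0016 0.0419]
shift [ 0.0008 -0.0002  0.1306] turn [ 0.0016  0.0002 -0.0003]
```

```bash
python3 -m crank '.001 .0005 .012 0 0 0 .0854;.001 .0005 .035 0 0 0 .0854;.001 .0005 .06 0 0 0 .0854;.001 .0005 .085 .001 0 0 .0854;.001 .0005 .105 .001 0 0 .0854;.001 .0005 .118 .001 0 0 .0854;.001 .0005 .126 .001 0 0 .0854;.001 .0005 .13 .001 0 0 .0854;.001 .0005 .1305 .001 0 0 .0854;.001 .0005 .1305 .001 0 0 .0854'; python3 -m crank '0 0 0 0 0 0 .07;0 0 0 0 0 0 .05;0 0 0 0 0 0 .04;0 0 0 0 0 0 .04;0 0 0 0 0 0 .04;0 0 0 0 0 0 .04;0 0 0 0 0 0 .04'; python3 -m crank '0 0 -.006 0 0 0 .04;0 0 -.02 0 0 0 .04;0 0 -.04 0 0 0 .04;0 0 -.065 0 0 0 .04;0 0 -.09 0 0 0 .04;0 0 -.115 0 0 0 .04;0 0 -.135 0 0 0 .04;0 0 -.15 0 0 0 .04;0 0 -.155 0 0 0 .04;0 0 -.155 0 0 0 .04;0 0 -.155 0 0 0 .04';python3 - <<'E'
from h import *
go([.5130,.3367,.16],np.pi/2)
s=ctrl.sense()["ee_pos"];rim(s[2]+.041,s[:2],("wrist",))
E
```

```text
time_s: 23.17
ee_pos: [0.4722, -0.0845, 0.0019]
eef_rot: [3.14, 0.0, 1.571]
force: [0.6, -1.2, -1.0]
finger_gap: 1.003
time_s: 23.75
ee_pos: [0.4728, -0.0846, 0.0032]
eef_rot: [3.138, 0.001, 1.571]
force: [-3.0, 1.2, 14.0]
finger_gap: 0.71
time_s: 24.67
ee_pos: [0.472, -0.0844, 0.1577]
eef_rot: [3.139, 0.001, 1.571]
force: [0.1, -0.2, -1.1]
finger_gap: 0.712
shift [ 0.4211  0.0411 -0.0025] turn [0.0029 0.0008 0.0002]
wrist 3677 mid [ 0.471  -0.0841  0.1957] (array([ 0.47088649, -0.08510075]), np.float64(0.0015840245072888507))
  z~x,y slope [0.001  0.0158 0.1959]
```

```bash
python3 -m crank '.012 .001 0 0 0 0 .04;.035 .0035 0 0 0 0 .04;.07 .007 0 0 0 0 .04;.108 .0108 0 .001 0 0 .04;.146 .0146 0 .001 0 0 .04;.184 .0184 0 .001 0 0 .04;.222 .0222 0 .001 0 0 .04;.26 .0256 0 .002 0 0 .04;.298 .029 0 .002 0 0 .04;.336 .0328 0 .002 0 0 .04;.37 .0361 0 .002 0 0 .04;.395 .0386 0 .003 .001 0 .04'; python3 -c "
from h import *
go([.5130,.3363,.155],np.pi/2)"
```

```text
time_s: 25.72
ee_pos: [0.5092, 0.314, 0.1558]
eef_rot: [-3.139, 0.0, 1.572]
force: [-0.7, -0.7, -1.2]
finger_gap: 0.708
shift [0.0223 0.0038 0.0008] turn [-0.0027  0.0001  0.0017]
```

```bash
python3 -m crank '.01 .0015 0 0 0 0 .04;.018 .003 0 -.001 0 .001 .04;.0223 .0038 0 -.002 0 .001 .04;.0223 .0038 0 -.002 0 .001 .04;.0223 .0038 0 -.002 0 .001 .04;.0223 .0038 0 -.002 0 .001 .04'
python3 - <<'E'
from h import *
go([.5130,.3363,.0915],np.pi/2)
s=ctrl.sense()["ee_pos"];rim(s[2]+.041,s[:2],("wrist",))
E
```

```text
time_s: 26.22
ee_pos: [0.5132, 0.3353, 0.1559]
eef_rot: [-3.141, 0.0, 1.57]
force: [0.1, 0.1, -1.0]
finger_gap: 0.711
shift [ 0.001  -0.0001  0.0644] turn [-0.0006  0.0002 -0.0005]
wrist 3648 mid [0.5121 0.3358 0.1938] (array([0.51214899, 0.33453794]), np.float64(0.0015837358412820054))
  z~x,y slope [-0.0015  0.0161  0.1941]
```

```bash
python3 -m crank '.001 -.0002 .012 0 0 0 .04;.001 -.0002 .028 0 0 0 .04;.001 -.0002 .042 0 0 0 .04;.001 -.0002 .052 0 0 0 .04;.001 -.0002 .058 0 0 0 .04;.001 -.0002 .06 0 0 0 .04;.001 -.0002 .062 0 0 0 .04;.001 -.0002 .064 0 0 0 .04;.001 -.0002 .0645 0 0 0 .04;.001 -.0002 .0645 0 0 0 .04';python3 -m crank '0 0 .001 0 0 0 .04;0 0 .001 0 0 0 .04;0 0 .001 0 0 0 .04'
```

```text
time_s: 27.1
ee_pos: [0.5131, 0.3365, 0.0918]
eef_rot: [-3.142, -0.0, 1.57]
force: [-0.1, -0.8, -1.4]
finger_gap: 0.711
time_s: 27.35
ee_pos: [0.5131, 0.3365, 0.091]
eef_rot: [3.141, -0.0, 1.57]
force: [0.2, 0.1, -1.8]
finger_gap: 0.707
```

```bash
python3 -m crank '0 0 .001 0 0 0 .04;0 0 .001 0 0 0 .04;0 0 .001 0 0 0 .04';python3 -m crank '0 0 .001 0 0 0 .04;0 0 .001 0 0 0 .04;0 0 .001 0 0 0 .04'
```

```text
time_s: 27.6
ee_pos: [0.5133, 0.3366, 0.0902]
eef_rot: [3.141, -0.001, 1.57]
force: [-0.6, 0.0, 2.2]
finger_gap: 0.708
time_s: 27.85
ee_pos: [0.5135, 0.3368, 0.0902]
eef_rot: [3.14, -0.001, 1.57]
force: [-2.5, -1.2, 7.9]
finger_gap: 0.71
```

```bash
python3 -m crank '0 0 -.001 0 0 0 .04;0 0 -.001 0 0 0 .04'; python3 -m crank '0 0 0 0 0 0 .064;0 0 0 0 0 0 .068;0 0 0 0 0 0 .072;0 0 0 0 0 0 .08;0 0 0 0 0 0 .0854;0 0 0 0 0 0 .0854;0 0 0 0 0 0 .0854'; python3 -m crank '0 0 -.01 0 0 0 .0854;0 0 -.025 0 0 0 .0854;0 0 -.045 0 0 0 .0854;0 0 -.065 0 0 0 .0854;0 0 -.085 0 0 0 .0854;0 0 -.1 0 0 0 .0854;0 0 -.11 0 0 0 .0854;0 0 -.11 0 0 0 .0854;0 0 -.11 0 0 0 .0854'
python3 - <<'E'
from h import *
rim(.131,[.513,.3365],('wrist','top'));go([.6537,-.1032,.18],np.pi/2)
E
```

```text
time_s: 28.02
ee_pos: [0.5135, 0.3368, 0.0914]
eef_rot: [3.14, -0.001, 1.57]
force: [-0.1, -0.2, -0.2]
finger_gap: 0.712
time_s: 28.6
ee_pos: [0.5135, 0.3368, 0.0913]
eef_rot: [3.14, -0.001, 1.57]
force: [-0.2, -0.5, 0.4]
finger_gap: 1.002
time_s: 29.35
ee_pos: [0.5133, 0.3367, 0.2014]
eef_rot: [3.14, -0.001, 1.57]
force: [-0.7, 0.6, -0.7]
finger_gap: 1.001
wrist 1167 mid [0.512  0.3357 0.1281] (array([0.51226666, 0.33571763]), np.float64(0.0013419821137331419))
  z~x,y slope [ 0.0032 -0.0053  0.1289]
top 136 mid [0.5132 0.3365 0.1297] (array([0.51217777, 0.33603763]), np.float64(0.0015379838600272932))
  z~x,y slope [ 0.0023 -0.0116  0.1299]
shift [-0.4396  0.1409  0.02  ] turn [ 0.0001 -0.0004 -0.0004]
```

```bash
python3 -m crank '-.02 .0064 0 0 0 0 .0854;-.055 .0176 0 0 0 0 .0854;-.093 .03 0 0 0 0 .0854;-.131 .042 0 0 0 0 .06;-.169 .0542 0 0 0 0 .05;-.207 .0663 0 0 0 0 .05;-.245 .0785 0 0 0 0 .05;-.283 .0907 0 0 0 0 .05;-.321 .1029 0 0 0 0 .05;-.359 .1151 0 0 0 0 .05;-.395 .1266 0 0 0 0 .05;-.42 .1346 0 0 0 0 .05'; python3 -m crank '-.015 .006 .01 0 0 0 .05;-.02 .0065 .03 0 0 0 .05;-.02 .0065 .05 0 0 0 .05;-.02 .0065 .06 0 0 0 .05;-.02 .0065 .06 0 0 0 .05;-.02 .0065 .06 0 0 0 .05'
python3 - <<'E'
from h import *
c=ctrl.camera_params("wrist");p,d=ctrl.snapshot("wrist");W=cloud(d,c,True)
for lo,hi in((.008,.02),(.03,.05)):
    X=W[(d>0)&(W[...,2]>lo)&(W[...,2]<hi)&(np.hypot(W[...,0]-.6537,W[...,1]+.103)<.04)]
    print(lo,len(X),X.min(0).round(4),X.max(0).round(4),((X.min(0)+X.max(0))/2).round(4),X.mean(0).round(4))
cv2.imwrite("pics/w6.png",p[:,:,::-1])
go([.6537,-.1030,.014],np.pi/2)
E
```

```text
time_s: 30.45
ee_pos: [0.6474, -0.0869, 0.1986]
eef_rot: [-3.14, -0.0, 1.569]
force: [0.2, 1.0, 0.4]
finger_gap: 0.587
time_s: 30.95
ee_pos: [0.6537, -0.1065, 0.1384]
eef_rot: [-3.139, -0.001, 1.569]
force: [0.8, -0.5, 0.3]
finger_gap: 0.588
0.008 2781 [ 0.6239 -0.1355  0.0081] [ 0.6846 -0.0744  0.0198] [ 0.6543 -0.105   0.0139] [ 0.6541 -0.1033  0.0104]
0.03 321 [ 0.6458 -0.1132  0.0301] [ 0.6625 -0.0965  0.038 ] [ 0.6542 -0.1049  0.034 ] [ 0.6541 -0.1041  0.0356]
shift [ 0.0035 -0.0004  0.1255] turn [-0.0009 -0.0002 -0.0016]
```

View pics/w6.png

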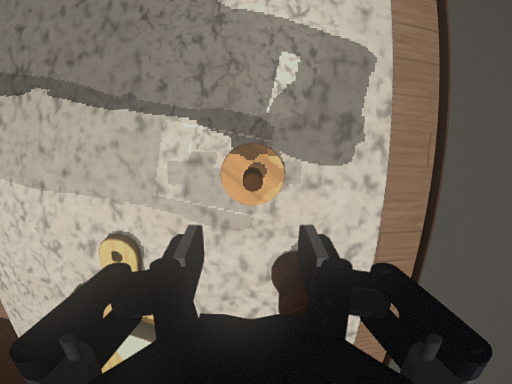

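The wrist view shows the lid at (252,175). The mill at (290,280) is well clear of the fingers.

```bash
python3 -m crank '.0027 .0008 .012 0 0 0 .05;.0027 .0008 .035 0 0 0 .05;.0027 .0008 .06 0 0 -.001 .05;.0027 .0008 .082 -.001 0 -.002 .05;.0027 .0008 .1 -.001 0 -.002 .05;.0027 .0008 .112 -.001 0 -.002 .05;.0027 .0008 .12 -.001 0 -.002 .05;.0027 .0008 .124 -.001 0 -.002 .05;.0027 .0008 .1255 -.001 0 -.002 .05;.0027 .0008 .1255 -.001 0 -.002 .05'; python3 -m crank '0 0 0 0 0 0 .035;0 0 0 0 0 0 .025;0 0 0 0 0 0 .015;0 0 0 0 0 0 .005;0 0 0 0 0 0 .005;0 0 0 0 0 0 .005;0 0 0 0 0 0 .005'
```

```text
time_s: 31.83
ee_pos: [0.6552, -0.1039, 0.0145]
eef_rot: [3.141, -0.0, 1.571]
force: [-0.3, 0.6, 0.9]
finger_gap: 0.589
time_s: 32.42
ee_pos: [0.6557, -0.1039, 0.0156]
eef_rot: [3.139, 0.0, 1.571]
force: [-2.0, 0.9, 5.7]
finger_gap: 0.182
```

```bash
python3 -m crank '0 0 -.006 0 0 0 .005;0 0 -.02 0 0 0 .005;0 0 -.045 0 0 0 .005;0 0 -.075 0 0 0 .005;0 0 -.105 0 0 0 .005;0 0 -.135 0 0 0 .005;0 0 -.16 0 0 0 .005;0 0 -.172 0 0 0 .005;0 0 -.175 0 0 0 .005;0 0 -.175 0 0 0 .005;0 0 -.175 0 0 0 .005'
python3 - <<'E'
from h import *
go([.5133,.3367,.19],np.pi/2)
c=ctrl.camera_params("wrist");s=ctrl.sense()["ee_pos"];p,d=ctrl.snapshot("wrist");W=cloud(d,c,True)
T=W-s
m=(d>0)&(np.hypot(T[...,0],T[...,1])<.036)&(T[...,2]<.004)&(T[...,2]>-.015);X=W[m];print(len(X),X.min(0),X.max(0),((X.min(0)+X.max(0))/2-s).round(4),np.median(X[:,2])-s[2])
print(np.linalg.lstsq(np.c_[X[:,:2]-s[:2],np.ones(len(X))],X[:,2],rcond=None)[0].round(4))
E
```

```text
time_s: 33.33
ee_pos: [0.6547, -0.1038, 0.1889]
eef_rot: [3.141, -0.0, 1.571]
force: [0.1, -0.9, -0.2]
finger_gap: 0.175
shift [ 0.4405 -0.1412 -0.001 ] turn [ 0.0003 -0.0002  0.0004]
4801 [ 0.62288734 -0.13620551  0.17756719] [ 0.68455421 -0.07400933  0.19292656] [-0.001  -0.0013 -0.0037] -0.005305045028298455
[-0.0027 -0.0121  0.1839]
```

```bash
python3 -m crank '.012 -.004 0 0 0 0 .005;.035 -.0112 0 0 0 0 .005;.07 -.0224 0 0 0 0 .005;.108 -.0346 0 0 0 0 .005;.146 -.0468 0 0 0 0 .005;.184 -.059 0 0 0 0 .005;.222 -.0712 0 0 0 0 .005;.26 -.0833 0 0 0 0 .005;.298 -.0955 0 0 0 0 .005;.336 -.1077 0 0 0 0 .005;.372 -.1192 0 0 0 0 .005;.4 -.1282 0 0 0 0 .005'; python3 -m crank '.02 -.006 0 0 0 0 .005;.032 -.01 0 0 0 0 .005;.038 -.012 0 0 0 0 .005;.038 -.012 0 0 0 0 .005;.038 -.012 0 0 0 0 .005;.038 -.012 0 0 0 0 .005'; python3 -c "
from h import *
go([.5132,.3369,.142],np.pi/2)"
```

```text
time_s: 34.38
ee_pos: [0.5241, 0.2991, 0.1876]
eef_rot: [-3.14, 0.0, 1.573]
force: [1.0, -0.6, -0.6]
finger_gap: 0.181
time_s: 34.88
ee_pos: [0.5125, 0.3359, 0.1875]
eef_rot: [-3.139, 0.0, 1.571]
force: [0.4, 0.1, -0.2]
finger_gap: 0.18
shift [0.001  0.0008 0.0455] turn [-0.0022  0.0004  0.0005]
```

```bash
python3 -m crank '.001 .0008 .008 -.001 0 0 .005;.001 .0008 .02 -.002 0 0 .005;.001 .0008 .03 -.002 0 0 .005;.001 .0008 .037 -.002 0 0 .005;.001 .0008 .041 -.002 0 0 .005;.001 .0008 .043 -.002 0 0 .005;.001 .0008 .045 -.002 0 0 .005;.001 .0008 .0455 -.002 0 0 .005;.001 .0008 .0455 -.002 0 0 .005'; python3 -m crank '0 0 .001 0 0 0 .005;0 0 .001 0 0 0 .005;0 0 .001 0 0 0 .005'
```

```text
time_s: 35.63
ee_pos: [0.5132, 0.337, 0.1422]
eef_rot: [3.141, 0.0, 1.571]
force: [-0.9, -0.1, -0.7]
finger_gap: 0.179
time_s: 35.88
ee_pos: [0.5133, 0.337, 0.1414]
eef_rot: [3.141, 0.0, 1.571]
force: [1.1, -0.1, -0.0]
finger_gap: 0.18
```

```bash
python3 -m crank '0 0 .001 0 0 0 .005;0 0 .001 0 0 0 .005;0 0 .001 0 0 0 .005';python3 -m crank '0 0 .001 0 0 0 .005;0 0 .001 0 0 0 .005;0 0 .001 0 0 0 .005'
```

```text
time_s: 36.13
ee_pos: [0.5133, 0.337, 0.1405]
eef_rot: [3.141, -0.0, 1.571]
force: [-0.0, 0.5, 0.4]
finger_gap: 0.183
time_s: 36.38
ee_pos: [0.5137, 0.3373, 0.1405]
eef_rot: [3.14, -0.001, 1.571]
force: [0.5, -0.7, 6.1]
finger_gap: 0.18
```

Contact came at 0.1405, against 0.140 expected, so the lid is home. Releasing, retracting and checking.

```bash
python3 -m crank '0 0 -.001 0 0 0 .005;0 0 -.001 0 0 0 .005'; python3 -m crank '0 0 0 0 0 0 .02;0 0 0 0 0 0 .025;0 0 0 0 0 0 .03;0 0 0 0 0 0 .04;0 0 0 0 0 0 .045;0 0 0 0 0 0 .045'; python3 -m crank '0 0 -.01 0 0 0 .045;0 0 -.025 0 0 0 .045;0 0 -.045 0 0 0 .045;0 0 -.065 0 0 0 .045;0 0 -.085 0 0 0 .045;0 0 -.095 0 0 0 .045;0 0 -.095 0 0 0 .045;-.03 0 -.095 0 0 0 .045;-.06 0 -.095 0 0 0 .045;-.09 0 -.095 0 0 0 .045;-.1 0 -.095 0 0 0 .045;-.1 0 -.095 0 0 0 .045'
python3 - <<'E'
from h import *
for n in("wrist","top"):
    c=ctrl.camera_params(n);p,d=ctrl.snapshot(n);W=cloud(d,c,n=="wrist")
    for lo,hi in((.130,.145),(.150,.172)):
        X=W[(d>0)&(W[...,2]>lo)&(W[...,2]<hi)&(np.hypot(W[...,0]-.5125,W[...,1]-.336)<.045)]
        if len(X)>4: print(n,lo,len(X),((X.min(0)+X.max(0))/2).round(4),np.median(X,axis=0).round(4),np.linalg.lstsq(np.c_[X[:,:2]-[.5125,.336],np.ones(len(X))],X[:,2],rcond=None)[0].round(4))
w,_=ctrl.snapshot("wrist");q,_=ctrl.snapshot("scene")
cv2.imwrite("pics/f.png",np.hstack([cv2.resize(q[190:310,130:260],(400,370)),cv2.resize(w,(400,370))])[:,:,::-1])
E
```

```text
time_s: 36.55
ee_pos: [0.5138, 0.3373, 0.1417]
eef_rot: [3.139, -0.001, 1.571]
force: [-0.1, -0.0, -1.4]
finger_gap: 0.181
time_s: 37.05
ee_pos: [0.5138, 0.3373, 0.1417]
eef_rot: [3.139, -0.001, 1.571]
force: [0.0, 0.3, -0.6]
finger_gap: 0.525
time_s: 38.05
ee_pos: [0.5136, 0.2352, 0.2359]
eef_rot: [3.14, -0.0, 1.569]
force: [0.9, 0.6, 0.2]
finger_gap: 0.527
wrist 0.13 3722 [0.5125 0.3357 0.1385] [0.5126 0.3341 0.1353] [0.0002 0.0006 0.1353]
wrist 0.15 443 [0.5126 0.3356 0.1566] [0.5125 0.3349 0.161 ] [0.0018 0.1277 0.1607]
top 0.13 6 [0.4848 0.3451 0.1379] [0.4837 0.3456 0.1386] [ 1.4168 -0.2933  0.1809]
```

View pics/f.png

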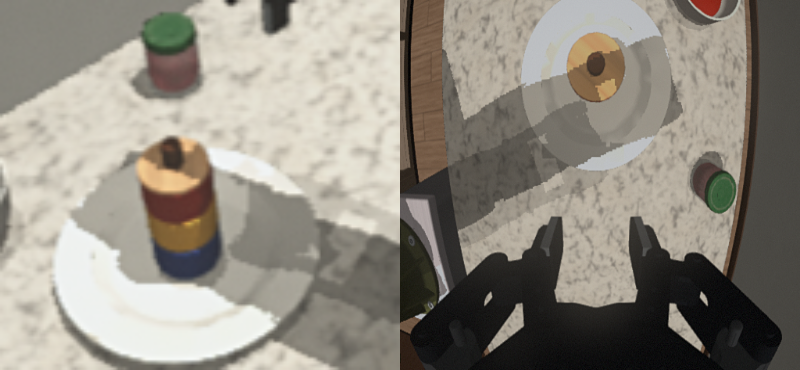

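The pictures show a straight blue, yellow, red and lid tower in the middle of the plate, with the gripper well clear. The lid disc is level (slope under 0.001), its top read at 0.1353 m against 0.137 nominal. The wrist camera reads about 2 mm low throughout.

```bash
python3 -c "
from cell import ctrl
print(ctrl.finish_job())"
```

```text
the job is handed in; nothing more can be done
None
```

I built the tower on the middle of the plate and handed the job in at about 38 s of the 112 s allowed. It goes blue, yellow, red, then the lid. No verdict was reported.

**Last checks:**
- **Seating:** yellow, red and lid each made contact within about 0.5 mm of the expected seated height.
- **Straightness:** by the wrist camera, the four centres agree within about 1 mm of each other. The lid disc is level (slope below 0.001), and the last picture shows a straight tower with the gripper clear.
- **Position on the plate:** the tower is within about 1 mm of the plate's centre, by camera.

**What went wrong or disagreed:**
- **First grasp:** the first grasp of the blue pot missed, because the fingertips are really about 26 mm farther back than documented. They closed on its rim with up to about 50 N and pushed it about 8 mm. I measured the true tip position and regripped.
- **40 N limit:** I took that limit to cover only the arm and gripper body, not the fingers, but could not confirm it.
- **Cameras:** the wrist and top cameras differ by about 1.5 mm in y. The wrist camera also reads heights about 2 mm low. I allowed for both.
- **Top camera, lid:** in the final check the top camera gave no usable reading of the lid, so the lid's level and centring rest on the wrist camera alone.
- **Mill, jar and cheese:** I kept clear of all three but did not re-measure them at the end.

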